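# Index the slide carousel to the next hole under the microscope

## Task

Bring the next slide under the microscope: with the fingertips press the indexing plunger of the slide carousel down, turn the carousel clockwise (seen from above) by one hole, and let the plunger spring back up so that it locks the carousel in that next hole, without running past it. Press and push only: do not pinch the plunger, keep off the glass slides and the microscope, do not use great force, and leave the oil bottle, the sample jar and the slide box standing where they are.

Things in the scene. Friction and masses are not known exactly. Their poses are not given: they have to be found in the camera images.
- carousel_axis (a point): Point on the carousel's vertical turning axis, at the top face of the fixed steel index plate (46 mm above the work surface). The aluminium slide table, 236 mm across, turns about it above the plate, its top at 58 mm; a round hub, 48 mm across, rises to 74 mm.
- stand: Fixed round stand with the steel index plate: 330 mm across, eight round 14 mm holes at 140 mm radius, 45 degrees apart, joined by a ring slot 7 mm wide. Origin on the carousel's axis at the work surface, z up. It is turned about z by up to 26 degrees either way; the microscope is on its +y side (robot's left), the plunger starts at -112.5 degrees from its x axis (its near right).
- carousel (a joint): Angle of the slide table, rad: 0 in the start hole, growing CLOCKWISE seen from above; the holes are pi/4 apart, so the next hole is at 0.785. With the plunger down it turns freely with light drag (about 1 N at the plunger's radius) and stays where it is left; the locked plunger leaves it about 0.01 rad of play either way.
- plunger (a joint): How far the plunger is pressed in, m: 0 = fully up, its pin locked in a hole; 0.009 = hard stop. A spring pushes it up (5 N at rest, 8 N at the stop). The pin is clear of its hole, the carousel free, from 0.0055 on. Let go between holes, the pin rides under the plate at about 0.0055, the carousel still turns, and the plunger springs up to 0 by itself when a hole comes over it.
- plunger_top (a point): Centre of the flat top of the plunger's round black button (38 mm across, 10 mm thick, top 94 mm above the work surface when up), z up. Pressed straight down. It stands over a dark steel boss (34 mm across, top at 72 mm) on the short arm out of the slide table's rim, 140 mm from the axis, and goes round with the table; a sideways push on button or boss turns the table.
- slides_centre (a point): The eight glass microscope slides (76 x 26 mm) clipped radially on the turning table, tops 60 mm above the work surface, from 35 to 111 mm from the axis. This point lies on the carousel's axis, level with the slides' tops. Fragile: not to be touched.
- microscope: Cream and black microscope on the stand's +y side: foot and limb 175 to 345 mm from the axis, head and objectives reaching back over the carousel to the slide 73 mm from the axis; nosepiece from 118 mm, top of the camera port 355 mm above the work surface. Origin on the carousel's axis at the work surface, its +y axis points from there to the limb. Fixed.
- oil_bottle: Small amber immersion-oil bottle, 30 mm across, 72 mm high, loose, upright; origin at the centre of its underside.
- sample_jar: Clear screw-cap sample jar, 44 mm across, 62 mm high, loose, upright; origin at the centre of its underside.
- slide_box: Closed grey slide box, 87 x 102 x 34 mm high, loose, lying flat; origin at the centre of its underside.

How it is judged:
On the way, in this order (a step that is already met when the one before it is completed fails the run):
1. the plunger is pressed in by the fingers, clear of its start hole (value of joint plunger above 0.0053 m and value of joint carousel below 0.12 rad and contact force between the fingers and plunger_c1 above 1 N), for 0.1 s.
2. the table is turned clockwise off the start hole with the pin under the plate (value of joint carousel above 0.3 rad and value of joint plunger above 0.004 m), for 0.05 s.
At the end, for the whole second after the job is handed in: The carousel stands one hole clockwise from its start (0.785 rad, within 0.025 rad), at rest, with the plunger sprung up into that hole (less than 1.5 mm in); the bottle, jar and slide box are within 15 mm of where they were (value of joint carousel between 0.76 and 0.81 rad and value of joint plunger below 0.0015 m and velocity of joint carousel between -0.05 and 0.05 rad/s and distance of each of oil_bottle, sample_jar, slide_box from where it was at the start of the episode below 0.015 m); the robot touches nothing.
It fails at once if the carousel was turned well past the next hole (over 0.2 rad beyond it) or the wrong way (value of joint carousel above 0.985 rad or value of joint carousel below -0.1 rad).
It fails at once if the plunger was straddled or pinched between the fingers instead of pressed (z of the grasp point in the frame of plunger_top below 0.008 m and horizontal distance between the grasp point and plunger_top below 0.018 m).
It fails at once if the glass slides were touched, or the microscope pushed (contact force between anything else and carousel_c0 above 2 N or contact force between any of the fingers, the arm and microscope above 5 N).
It fails at once if the plunger was forced (over 45 N) (contact force between the fingers and plunger_c1 above 45 N).
It fails at once if a bystander was knocked over, moved or lifted (distance of any of oil_bottle, sample_jar, slide_box from where it was at the start of the episode above 0.02 m or angle between any of oil_bottle, sample_jar's own z axis and vertical above 0.4 rad).
It also fails if it takes over 35 s, if anything falls off the work surface, if the arm or the gripper's body presses on something with over 40 N, if the wrist force passes 120 N, or if a joint passes its speed limit or range.

## Robot

A 6-joint arm with a two-finger parallel gripper is mounted at the origin on the work surface. World frame = base frame: x ahead of the robot, y to its left, z up, the work surface at z = 0. Lengths are in m, angles in rad, forces in N, time in s.
With the tool pointing down it reaches from about 0.375 to 0.925 m from the base axis. Payload 5.7 kg.
Tool frame: the origin (TCP) lies midway between the tips of the shut fingers; the grasp point (between the pads) lies 19 mm behind it; z points along the fingers, y is the line along which they close (so a half turn about z gives the same grasp; the last joint's range is limited). The gripper opens to 88 mm and grips with 3 to 60 N. Pads are 20 mm wide; open, the fingers measure 115 mm over their backs; the gripper's body (75 mm by 178 mm) begins 61 mm behind the grasp point.
Start: joints at [-1.328, 0.359, 1.51, -0, 1.272, -0.115], TCP at [0.21, -0.562, 0.223] pointing down, gripper open.
Joint ranges: [-2.97, 2.97], [-1.01, 2.36], [0.21, 2.38], [-0.96, 4.11], [0.2, 2.71], [-2.98, 2.98]. Speed limits (rad/s): [2.39, 2.39, 3.14, 3.14, 3.14, 3.14].

## Interface

Orientations are given as a unit quaternion [x, y, z, w].
In Python, from bench import move_ptp, servo_line, goto_joints, move_gripper, sleep, inverse_kinematics, capture, PlanningError, close_job, spot_in, silhouettes, current_clock, current_joint_pos, current_qvel, current_joint_torque, current_position, current_orientation, current_force, current_torque, current_finger_gap, current_grip_force gives the robot as it stands. Calls block until the motion is done:
- move_ptp(position, orientation): joint-space move of the TCP to a pose.
- servo_line(position, orientation=None, rate=0.15, contact_N=None): straight line of the TCP; orientation=None keeps the orientation; rate is the mean speed in m/s. With contact_N (N) it stops when the force on the tool has changed by that much, and returns True; else False.
- goto_joints(angles): joint-space move.
- move_gripper(opening): finger opening in m; the grip force is fixed at half the most; returns when the fingers have stopped.
- sleep(seconds).
- inverse_kinematics(position, orientation): joint angles nearest the present ones, or None.
- capture(name): name is "scene" or "side" or "wrist"; returns a dict with "image" (480x640x3 uint8, blue, green, red), "range_z" (480x640 float32, m along the optical axis (not along the pixel's ray), 0 where there is no reading), "intrinsics" (3x3 intrinsics, pixels), "k1" (the pictures are not rectified: a ray, as slopes to the right and down, at radius r is drawn at 1 + k1 r^2 times it, then the intrinsics apply), "R" (3x3) and "t" (3): a world point X has camera coordinates R X + t. Camera axes: x right, y down, z forward; pixel columns grow to the right and rows downward; lengths in m; the calibration is good to about 2 mm. A picture is of the moment at which its call begins.
A pose or a line that the arm cannot do raises PlanningError and nothing moves.
- close_job(): hands the job in; it is judged then, once.
Trained networks look in the newest picture that a camera, given by its name, has taken for a name from the list of things; names that differ only in an ending like _2 or _b are one class to them, and where a whole thing is asked for, a point or a joint stands for the part that bears it (a point fixed in the world has none). Each returns a list of dicts, best first, with "conf" (0 to 1); they miss things now and then, are a little off and sometimes report something else, mostly with a low value. They report only what shows in the picture. A call takes as long as a camera call.
- spot_in(camera, query): "xy" ([column, row] in pixels, amid what is visible of it).
- silhouettes(camera, query): "region" (480x640 bool, what is visible of it) and "xy" ([column, row] in pixels, amid what is visible of it).
Readings, each from a call of its own:
- current_clock(): time.
- current_joint_pos(): joint angles.
- current_qvel(): joint speeds.
- current_joint_torque(): joint torques, N m.
- current_position(): TCP position.
- current_orientation(): TCP orientation.
- current_force(): force on the tool from outside, world axes, zero at the start.
- current_torque(): the same for the moment, N m.
- current_finger_gap(): finger opening in m.
- current_grip_force(): force on a finger pad.
Only numpy, scipy, OpenCV 4.12 (cv2) and the standard library are available. Lean on these libraries where they do the work, as an engineer would, in place of code of your own. Each camera call takes 0.05 s, during which the arm holds its last target. There are 200 camera calls.

## Working session

There is one attempt and no reset: what is moved stays moved. The work goes in short steps, each a Python script; the robot and the scene stay as the last script left them, time stands still between calls to the robot, and variables do not carry over. Pictures are saved under pics/ and viewed, at most 10 in all, crops included, and the job is handed in when it is done.

```bash
mkdir -p pics; cat > h.py <<'E'
import numpy as np, cv2
from bench import *
def rays(c,px):
    K=np.array(c["intrinsics"],float); px=np.atleast_2d(np.array(px,float))
    d=np.stack([(px[:,0]-K[0,2])/K[0,0],(px[:,1]-K[1,2])/K[1,1]],1); u=d.copy()
    for _ in range(20): u=d/(1+c["k1"]*(u**2).sum(1,keepdims=True))
    return np.c_[u,np.ones(len(u))]
def world(c,px,z=None):
    r=rays(c,px)
    R=np.array(c["R"]);t=np.array(c["t"])
    if z is None:
        p=np.atleast_2d(px).astype(int); dz=c["range_z"][p[:,1],p[:,0]]
        return (r*dz[:,None]-t)@R
    o=-R.T@t; d=r@R
    return o+d*((z-o[2])/d[:,2])[:,None]
E
python3 - <<'E'
from h import *
for n in("scene","side"):
    c=capture(n); cv2.imwrite(f"pics/{n}0.png",c["image"]); print(n,(-np.array(c["R"]).T@c["t"]).round(3))
    for q in("plunger_top","carousel","stand","microscope","oil_bottle","sample_jar","slide_box"):
        for s in silhouettes(n,q)[:2]:
            ys,xs=np.nonzero(s["region"]); 
            ok=c["range_z"][ys,xs]>0
            w=world(c,np.c_[xs,ys][ok]) if ok.any() else np.zeros((1,3))
            print(q,round(s["conf"],2),np.round(s["xy"]),len(xs),np.median(w,0).round(3),np.percentile(w,2,axis=0).round(3),np.percentile(w,98,axis=0).round(3))
E
```

```text
scene [0.949 0.526 0.572]
plunger_top 0.49 [303. 203.] 273 [ 0.517 -0.113  0.091] [ 0.497 -0.133  0.069] [ 0.532 -0.099  0.093]
carousel 0.56 [302. 273.] 8332 [0.602 0.012 0.057] [ 0.506 -0.116  0.051] [0.684 0.121 0.09 ]
stand 0.91 [302. 293.] 17915 [0.628 0.045 0.045] [ 0.503 -0.136  0.007] [0.728 0.166 0.07 ]
microscope 0.6 [405. 279.] 35108 [0.605 0.241 0.17 ] [0.53  0.084 0.015] [0.659 0.354 0.344]
oil_bottle 0.95 [447. 243.] 346 [0.352 0.093 0.044] [0.338 0.077 0.015] [0.361 0.102 0.07 ]
sample_jar 0.85 [246. 215.] 617 [ 0.589 -0.204  0.038] [ 0.567 -0.229  0.006] [ 0.602 -0.196  0.061]
slide_box 0.66 [303. 192.] 836 [ 0.434 -0.241  0.031] [ 0.391 -0.283  0.002] [ 0.468 -0.173  0.034]
side [0.715 0.548 0.838]
carousel 0.81 [292. 268.] 3944 [0.63  0.02  0.058] [ 0.585 -0.09   0.054] [0.681 0.12  0.062]
stand 0.84 [293. 277.] 10442 [0.637 0.034 0.047] [ 0.417 -0.134  0.012] [0.724 0.161 0.062]
microscope 0.71 [353. 338.] 20497 [0.586 0.246 0.198] [0.517 0.085 0.021] [0.652 0.355 0.355]
oil_bottle 0.85 [447. 272.] 384 [0.35  0.095 0.043] [0.335 0.08  0.006] [0.36  0.103 0.073]
sample_jar 0.67 [291. 185.] 512 [ 0.58  -0.202  0.042] [ 0.561 -0.229  0.005] [ 0.599 -0.193  0.064]
slide_box 0.61 [363. 165.] 1424 [ 0.409 -0.219  0.033] [ 0.361 -0.283  0.006] [ 0.459 -0.173  0.037]
```

View pics/scene0.png

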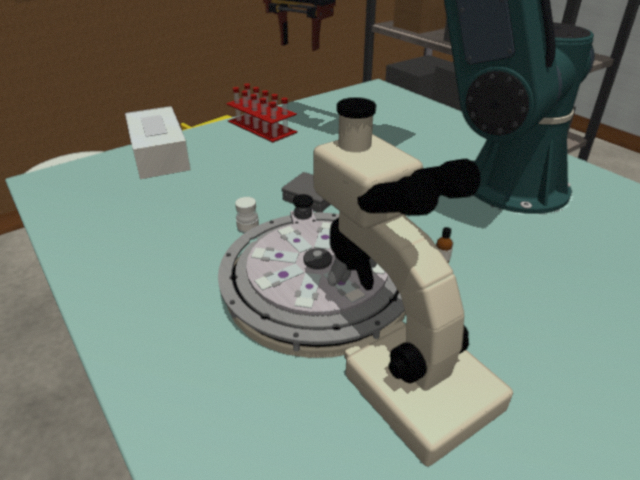

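```bash
python3 - <<'E'
from h import *
from scipy.optimize import least_squares
def fit(p,r=None):
    f=lambda v:np.hypot(p[:,0]-v[0],p[:,1]-v[1])-(v[2] if r is None else r)
    s=least_squares(f,[*p[:,:2].mean(0),.02 if r is None else r][:3 if r is None else 2],loss='soft_l1',f_scale=.002); return s.x.round(4),np.abs(s.fun).mean().round(4)
for n in("scene","side"):
    c=capture(n); vv,uu=np.nonzero(c["range_z"]>0); W=world(c,np.c_[uu,vv])
    # button top
    m=(np.abs(W[:,2]-.094)<.004)&(np.hypot(W[:,0]-.517,W[:,1]+.113)<.045); P=W[m]
    print(n,"button",m.sum(),P.mean(0).round(4) if m.any() else '',((P.min(0)+P.max(0))/2).round(4) if m.any() else '',(np.ptp(P,axis=0)).round(4) if m.any() else '')
    # plate outer wall points
    m=(W[:,2]>.01)&(W[:,2]<.040)&(np.abs(np.hypot(W[:,0]-.575,W[:,1]-.01)-.165)<.03)
    if m.sum()>20: print("wall",m.sum(),fit(W[m],.165))
    # hub top
    m=(np.abs(W[:,2]-.074)<.003)&(np.hypot(W[:,0]-.575,W[:,1]-.01)<.06); P=W[m]
    if m.sum(): print("hub",m.sum(),P.mean(0).round(4),((P.min(0)+P.max(0))/2).round(4),np.ptp(P,axis=0).round(4))
E
```

```text
scene button 171 [ 0.514  -0.1166  0.0918] [ 0.5142 -0.1168  0.092 ] [0.0367 0.0375 0.0038]
wall 1865 (array([0.5627, 0.0042]), np.float64(0.0064))
hub 39 [0.5736 0.0097 0.072 ] [0.5727 0.0094 0.0724] [0.0152 0.0143 0.0026]
side button 0   
wall 754 (array([0.5569, 0.012 ]), np.float64(0.0103))
```

View pics/side0.png

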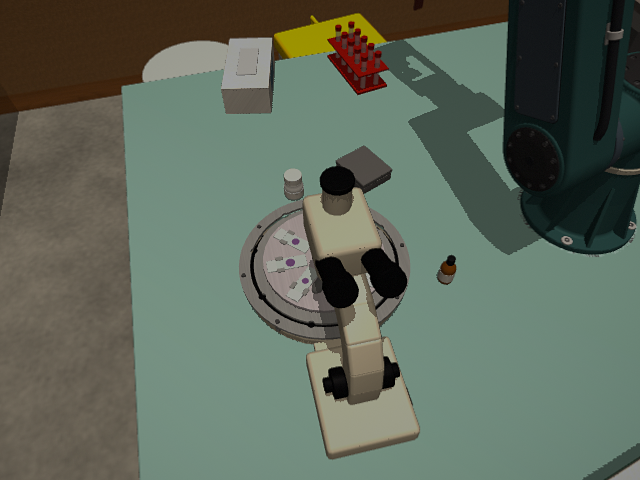

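The scene view shows the black button at (303,203) on the carousel's near-right rim, with the hub at (318,258). The jar (246,215) and the dark box (305,190) lie beyond it. In the side view the microscope head hides the button, and the bottle is at (447,270). Next I'll fit the axis and look with the wrist camera from above the button.

```bash
cat >> h.py <<'E'
from scipy.spatial.transform import Rotation as Ro
def down(phi): # tool z down, tool y along direction phi
    y=np.array([np.cos(phi),np.sin(phi),0]); z=np.array([0,0,-1.]); x=np.cross(y,z)
    return Ro.from_matrix(np.c_[x,y,z]).as_quat()
E
python3 - <<'E'
from h import *
from scipy.optimize import least_squares
for n in("scene","side"):
    c=capture(n); vv,uu=np.nonzero(c["range_z"]>0); W=world(c,np.c_[uu,vv])
    P=W[np.abs(W[:,2]-.046)<.003]; a=np.array([.578,.01])
    for _ in range(6):
        d=P[:,:2]-a; r=np.hypot(*d.T); k=(np.degrees(np.arctan2(d[:,1],d[:,0]))//4).astype(int)
        E=[]
        for b in set(k):
            m=(k==b)&(r<.18)&(r>.12)
            if m.sum()>5: i=np.where(m)[0][np.argmax(r[m])]; E.append(P[i,:2])
        E=np.array(E); s=least_squares(lambda v:np.hypot(*(E-v).T)-.164,a,loss='soft_l1',f_scale=.001); a=s.x
    print(n,a.round(4),len(E),np.median(np.abs(s.fun)).round(4))
    m=(W[:,2]>.09)&(W[:,2]<.37)&(np.hypot(W[:,0]-.58,W[:,1]-.1)<.2)&(W[:,1]>-.1)&(W[:,0]<.7)
    for z in(.1,.15,.2,.25,.3):
        q=W[m&(abs(W[:,2]-z)<.025)]; 
        if len(q): print(z,np.percentile(q,1,axis=0).round(3),np.percentile(q,99,axis=0).round(3))
    m=(W[:,2]>.1)&(np.hypot(W[:,0]-.6,W[:,1]-.25)<.2)
move_gripper(0)
b=np.array([.514,-.117]); 
# look from outside/above, closing line tangential
for phi in(np.radians(-20),np.radians(160),np.radians(-45),np.radians(135)):
    for p in((.49,-.15,.26),(.514,-.117,.09),(.44,-.06,.09)):
        print(round(phi,2),p,inverse_kinematics(list(p),list(down(phi))))
E
```

```text
scene [0.5742 0.0091] 64 0.0008
0.1 [0.539 0.098 0.091] [0.643 0.296 0.124]
0.15 [0.563 0.092 0.125] [0.61  0.292 0.175]
0.2 [0.559 0.083 0.176] [0.609 0.275 0.225]
0.25 [0.56  0.068 0.225] [0.627 0.203 0.275]
0.3 [0.537 0.071 0.276] [0.634 0.257 0.324]
side [0.5703 0.011 ] 70 0.0009
0.1 [0.524 0.104 0.091] [0.64  0.298 0.124]
0.15 [0.558 0.105 0.126] [0.608 0.295 0.175]
0.2 [0.555 0.204 0.176] [0.607 0.279 0.225]
0.25 [0.553 0.075 0.225] [0.623 0.22  0.274]
0.3 [0.532 0.072 0.279] [0.629 0.258 0.324]
-0.35 (0.49, -0.15, 0.26) [-4.31926068e-01  1.97885876e-01  1.64430333e+00 -4.44089210e-16
  1.29940344e+00 -8.28602176e-02]
-0.35 (0.514, -0.117, 0.09) [-3.54891301e-01  4.17684667e-01  1.81032398e+00 -4.44089210e-16
  9.13584003e-01 -5.82545053e-03]
-0.35 (0.44, -0.06, 0.09) [-2.91312062e-01  3.22202402e-01  1.98688513e+00 -4.44089210e-16
  8.32505122e-01  5.77537882e-02]
2.79 (0.49, -0.15, 0.26) None
2.79 (0.514, -0.117, 0.09) None
2.79 (0.44, -0.06, 0.09) None
-0.79 (0.49, -0.15, 0.26) [-4.31926068e-01  1.97885876e-01  1.64430333e+00 -4.44089210e-16
  1.29940344e+00  3.53472095e-01]
-0.79 (0.514, -0.117, 0.09) [-3.54891301e-01  4.17684667e-01  1.81032398e+00 -4.44089210e-16
  9.13584003e-01  4.30506862e-01]
-0.79 (0.44, -0.06, 0.09) [-2.91312062e-01  3.22202402e-01  1.98688513e+00 -4.44089210e-16
  8.32505122e-01  4.94086101e-01]
2.36 (0.49, -0.15, 0.26) [-4.31926068e-01  1.97885876e-01  1.64430333e+00 -4.44089210e-16
  1.29940344e+00 -2.78812056e+00]
2.36 (0.514, -0.117, 0.09) [-3.54891301e-01  4.17684667e-01  1.81032398e+00 -4.44089210e-16
  9.13584003e-01 -2.71108579e+00]
2.36 (0.44, -0.06, 0.09) [-2.91312062e-01  3.22202402e-01  1.98688513e+00 -4.44089210e-16
  8.32505122e-01 -2.64750655e+00]
```

```bash
python3 - <<'E'
from h import *
move_ptp([.21,-.562,.30],list(current_orientation()))
move_ptp([.48,-.12,.26],list(down(-.82)))
c=capture("wrist"); cv2.imwrite("pics/w1.png",c["image"]); print((-np.array(c["R"]).T@c["t"]).round(3))
vv,uu=np.nonzero(c["range_z"]>0); W=world(c,np.c_[uu,vv])
for z0,(x,y),R in((.094,(.514,-.117),.045),(.074,(.573,.01),.05)):
    P=W[(abs(W[:,2]-z0)<.004)&(np.hypot(W[:,0]-x,W[:,1]-y)<R)]
    if len(P): print(len(P),P.mean(0).round(4),((P.min(0)+P.max(0))/2).round(4),np.ptp(P,axis=0).round(4))
print(current_clock(),current_position(),current_force())
for s in silhouettes("wrist","plunger_top"): print(s["conf"],s["xy"],world(c,s["xy"],.094))
E
```

```text
[ 0.535 -0.07   0.421]
1361 [ 0.5126 -0.1166  0.0933] [ 0.5123 -0.1168  0.093 ] [0.0374 0.037  0.0059]
302 [0.571  0.0095 0.0733] [0.5645 0.0096 0.0728] [0.0289 0.0159 0.0053]
4.6833 [ 0.48009645 -0.12094041  0.26003052] [-0.0460178   0.26790115 -0.35788032]
0.57 [337.0, 179.0] [[ 0.51436117 -0.11511     0.094     ]]
```

View pics/w1.png

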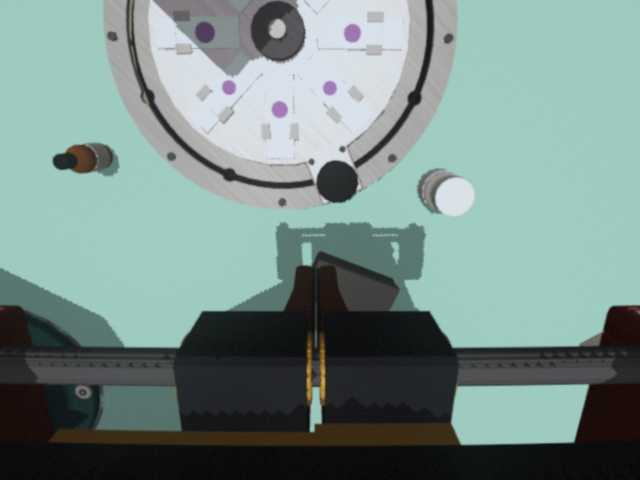

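The wrist view shows the button at (337,181), the hub at (278,30), and the next hole clockwise at (230,175). The button is 140 mm from the axis, as it should be. Now I'll press it and turn.

```bash
cat >> h.py <<'E'
B=np.array([.5128,-.1166])
E
python3 - <<'E'
from h import *
c=capture("wrist"); A=world(c,[278,30],.074)[0,:2]; H=world(c,[230,175],.046)[0,:2]; J=world(c,[414,98],.046)[0,:2]
def pol(p): d=p-A; return np.hypot(*d),np.degrees(np.arctan2(d[1],d[0]))
print("A",A,"button",pol(B),"next",pol(H),"prev",pol(J))
q=list(down(-.82))
move_ptp([*B,.13],q)
hit=servo_line([*B,.085],q,rate=.03,contact_N=2)
z=current_position()[2]; print(hit,z,current_force())
if hit and .089<z<.098:
    zp=.094-.0075 if abs(z-.0935)<.002 else z-.007
    servo_line([*B,zp],q,rate=.03); sleep(.3); print(current_position(),current_force())
print(current_clock())
E
```

```text
A [0.57120989 0.00750088] button (np.float64(0.13715955353370943), np.float64(-115.20470768123005)) next (np.float64(0.13904043809969366), np.float64(-160.39379425281257)) prev (np.float64(0.13792545114248048), np.float64(-69.88369669070443))
True 0.09313119611048964 [-0.0810061   0.51455435  4.34699449]
[ 0.51313001 -0.11675626  0.08705612] [-1.33665355 -0.91371785  7.20898543]
7.1667
```

```bash
python3 - <<'E'
from h import *
A=np.array([.572,.009]); q=list(down(-.82)); d=B-A
for a in np.linspace(0,.73,9)[1:]:
    R=np.array([[np.cos(a),np.sin(a)],[-np.sin(a),np.cos(a)]]); p=A+R@d
    servo_line([*p,.0862],q,rate=.06)
    print(round(a,2),np.round(current_position(),4),np.round(current_force(),1))
c=capture("wrist"); cv2.imwrite("pics/w2.png",c["image"]); print(current_clock())
E
```

```text
0.09 [ 0.5018 -0.1107  0.0869] [-1.   1.3  7.1]
0.18 [ 0.4913 -0.1037  0.0868] [-0.3  0.8  6.2]
0.27 [ 0.4815 -0.0958  0.0869] [-1.  -0.1  5.8]
0.36 [ 0.4724 -0.087   0.0869] [0.3 1.1 6.9]
0.46 [ 0.4642 -0.0775  0.0869] [0.5 1.3 6.7]
0.55 [ 0.4569 -0.0672  0.0869] [0.8 1.3 6.3]
0.64 [ 0.4506 -0.0564  0.0869] [-0.2  1.7  7.2]
0.73 [ 0.4452 -0.045   0.0869] [0.5 0.6 6.5]
10.0833
```

View pics/w2.png

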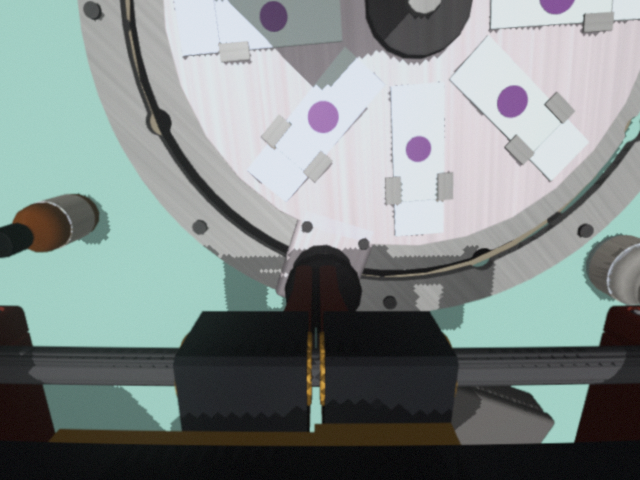

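The carousel followed the fingers: the button is at (323,280), close to the next hole. I'll lift and measure before nudging.

```bash
python3 - <<'E'
from h import *
p=current_position(); q=list(down(-.82))
servo_line([p[0],p[1],.11],q,rate=.06); servo_line([p[0]-.01,p[1]-.01,.25],q,rate=.25)
c=capture("wrist"); cv2.imwrite("pics/w3.png",c["image"])
vv,uu=np.nonzero(c["range_z"]>0); W=world(c,np.c_[uu,vv])
A=np.array([.572,.009])
P=W[(abs(W[:,2]-.091)<.007)&(np.hypot(W[:,0]-p[0],W[:,1]-p[1])<.045)]
m=(P.min(0)+P.max(0))/2; print(len(P),"z",np.percentile(P[:,2],[10,50,90]).round(4),m.round(4),np.ptp(P,axis=0).round(4))
for x in(m[:2],P[:,:2].mean(0)): print(np.hypot(*(x-A)),np.degrees(np.arctan2(*(x-A)[::-1])))
print("start",np.degrees(np.arctan2(*(B-A)[::-1])),current_clock())
E
```

```text
1367 z [0.0868 0.0879 0.0888] [ 0.445  -0.05    0.0874] [0.0376 0.0369 0.0062]
0.14005839915084337 -155.10543873973367
0.13941914641760378 -155.14730277874807
start -115.23626364690357 11.4
```

View pics/w3.png

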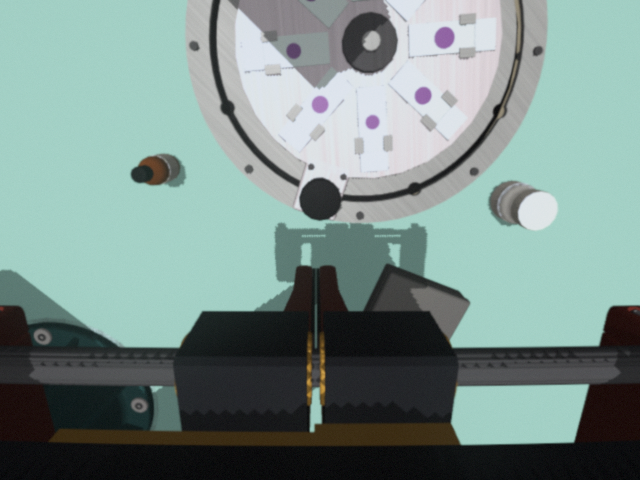

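The carousel turned 39.9°, and the pin is riding under the plate with the button top at 88 mm, visible at (320,198). It needs about 5° (12.5 mm) more. I'll push the button's flank gently with the shut fingers until it locks.

```bash
python3 - <<'E'
from h import *
A=np.array([.572,.009]); th=np.radians(-155.1); end=np.radians(-115.2-45)
c=lambda a,r=.14:A+r*np.array([np.cos(a),np.sin(a)]); t=lambda a:np.array([-np.sin(a),np.cos(a)])
q=list(down(-1.2)); s=c(th)+.047*t(th); e=c(end)+.025*t(end)
move_ptp([*s,.14],q); servo_line([*s,.081],q,rate=.1); print(current_position(),current_force())
f0=np.array(current_force())
for k in np.linspace(0,1,12)[1:]:
    h=servo_line([*(s+k*(e-s)),.081],q,rate=.025,contact_N=5)
    f=np.array(current_force())-f0; p=np.array(current_position())
    print(round(k,2),h,p.round(4),f.round(1),"off",((p[:2]-c(end))@t(end)).round(4))
    if h or np.hypot(*f[:2])>5: break
p=np.array(current_position()); u=p[:2]+.012*t(end)
servo_line([*u,.081],q,rate=.05); servo_line([*u,.14],q,rate=.15)
servo_line([.435,-.06,.25],list(down(-.82)),rate=.25)
cc=capture("wrist"); cv2.imwrite("pics/w4.png",cc["image"])
vv,uu=np.nonzero(cc["range_z"]>0); W=world(cc,np.c_[uu,vv]); b=c(end)
P=W[(abs(W[:,2]-.091)<.007)&(np.hypot(*(W[:,:2]-b).T)<.045)]
m=(P.min(0)+P.max(0))/2; print(len(P),"z",np.percentile(P[:,2],[10,50,90]).round(4),m.round(4))
for x in(m[:2],P[:,:2].mean(0)): print(np.degrees(np.arctan2(*(x-A)[::-1])))
print(current_clock())
E
```

```text
[ 0.46540185 -0.09264283  0.08179079] [ 0.93135069 -0.35378328 -0.80068826]
0.09 False [ 0.4635 -0.0897  0.0815] [-0.7  0.4 -0. ] off 0.0561
0.18 False [ 0.4617 -0.0868  0.081 ] [-1.   0.9  0. ] off 0.0528
0.27 False [ 0.4602 -0.084   0.0809] [-1.  -0.6 -0.4] off 0.0497
0.36 False [ 0.4588 -0.0813  0.081 ] [-1.9  0.6  0.9] off 0.0466
0.45 False [ 0.4573 -0.0785  0.081 ] [-0.9  0.2  0.6] off 0.0435
0.55 False [ 0.4563 -0.0759  0.0811] [-0.1 -0.5  0.5] off 0.0407
0.64 True [ 0.4552 -0.074   0.081 ] [-2.  -0.1  1.2] off 0.0386
1378 z [0.0868 0.0879 0.0889] [ 0.4441 -0.0481  0.0872]
-155.956387430749
-156.09084327952
16.1333
```

View pics/w4.png

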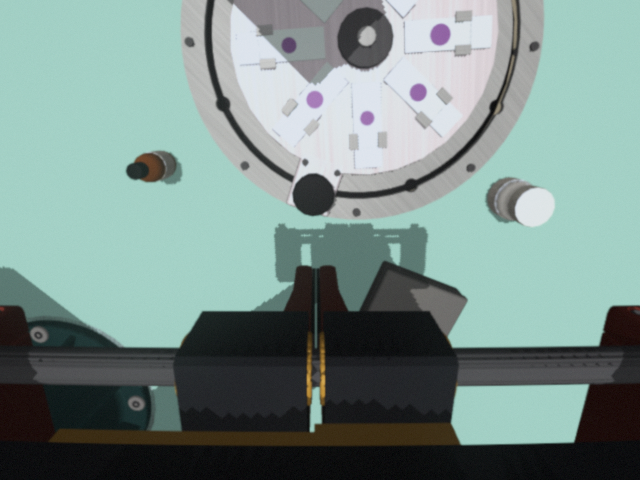

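The side push works; it stopped early on a contact spike. The button, at (313,194), is still riding, with about 4° to go. I'll repeat with a higher threshold, knowing the finger-to-button offset is 28.4 mm.

```bash
python3 - <<'E'
from h import *
A=np.array([.572,.009]); th=np.radians(-156.0); end=np.radians(-115.2-45)
c=lambda a,r=.14:A+r*np.array([np.cos(a),np.sin(a)]); t=lambda a:np.array([-np.sin(a),np.cos(a)])
q=list(down(-1.2)); s=c(th)+.036*t(th); e=c(end)+.0255*t(end)
move_ptp([*s,.14],q); servo_line([*s,.081],q,rate=.1)
f0=np.array(current_force())
for k in np.linspace(0,1,11)[1:]:
    h=servo_line([*(s+k*(e-s)),.081],q,rate=.025,contact_N=9)
    f=np.array(current_force())-f0; p=np.array(current_position())
    print(round(k,2),h,p.round(4),f.round(1),"off",((p[:2]-c(end))@t(end)).round(4))
    if np.hypot(*f[:2])>7: break
p=np.array(current_position()); u=p[:2]+.012*t(end)
servo_line([*u,.081],q,rate=.05); servo_line([*u,.14],q,rate=.15)
servo_line([.435,-.06,.25],list(down(-.82)),rate=.25)
cc=capture("wrist"); cv2.imwrite("pics/w5.png",cc["image"])
vv,uu=np.nonzero(cc["range_z"]>0); W=world(cc,np.c_[uu,vv]); b=c(end)
P=W[(abs(W[:,2]-.091)<.007)&(np.hypot(*(W[:,:2]-b).T)<.045)]
m=(P.min(0)+P.max(0))/2; print(len(P),"z",np.percentile(P[:,2],[10,50,90]).round(4),m.round(4))
for x in(m[:2],P[:,:2].mean(0)): print(np.degrees(np.arctan2(*(x-A)[::-1])))
print(current_clock())
E
```

```text
0.1 False [ 0.4581 -0.079   0.0816] [ 0.3 -0.8 -0.6] off 0.0442
0.2 False [ 0.4567 -0.077   0.0811] [-0.   0.5  0.1] off 0.0419
0.3 False [ 0.4556 -0.0752  0.0809] [0.4 0.2 0.3] off 0.0398
0.4 False [ 0.4551 -0.0737  0.0811] [ 1.3 -1.6  0.3] off 0.0382
0.5 False [ 0.4544 -0.0722  0.0812] [ 1.  -4.7 -0.6] off 0.0366
0.6 False [ 0.4531 -0.07    0.0811] [-0.1 -4.3 -0.1] off 0.0341
0.7 False [ 0.4518 -0.0677  0.0811] [ 1.5 -3.4  1.5] off 0.0315
0.8 False [ 0.4503 -0.0655  0.0808] [ 0.5 -1.6 -0.6] off 0.0288
0.9 False [ 0.4493 -0.0638  0.0808] [-0.1 -0.5 -0.3] off 0.0269
1.0 False [ 0.449  -0.0625  0.081 ] [ 1.5 -2.  -1.8] off 0.0256
1454 z [0.0923 0.0934 0.0943] [ 0.4394 -0.036   0.091 ]
-161.2774606248969
-161.35836877273576
21.4917
```

View pics/w5.png

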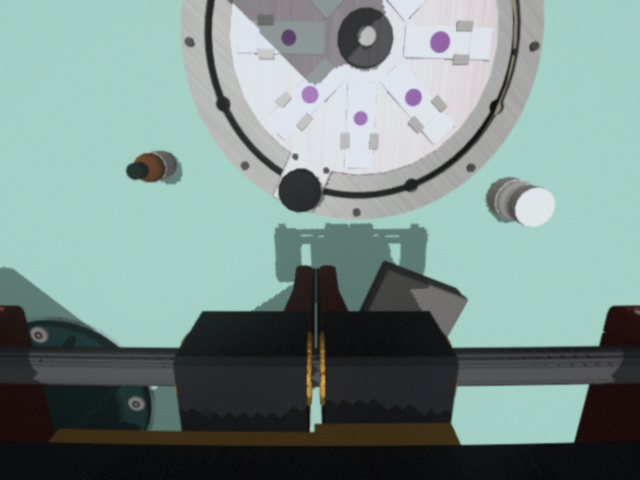

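The plunger has sprung up: its top reads 93.4 mm, the same as at the start. The button at (300,190) sits 45–46° on from the start, so it is locked, and the bottle, jar and box look undisturbed.

```bash
python3 -c "
from bench import *
sleep(.3); print(close_job())"
```

```text
the job is handed in; nothing more can be done
None
```

The carousel is turned one hole clockwise with the plunger sprung up and locked in that hole, and the job is handed in at about 22 s; no verdict was returned.

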